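Fetch the focus gauge from its latched compartment

TASK

The focus gauge for the laser stands in the compartment with the yellow latch knob. Turn that latch a quarter turn counterclockwise to release the lid, push the lid right back so that it stands up by itself, and take the gauge out and stand it upright on the middle of the stack of name-plate blanks without shifting the stack. Leave the yellow lid standing open, the red and blue compartments latched and shut, and everything else where it is; never tip the gauge over.

Things in the scene. Friction and masses are not known exactly. Their poses are not given: they have to be found in the camera images.
- rack: fixed dark base plate, 116 x 328 x 8 mm, carrying three equal grey compartments in a row along its y (pitch 104 mm), with a red, a yellow and a blue latch knob in varying order; origin at the centre of its underside, x points to the back, away from the robot at zero yaw, z up
- box_yellow: compartment with the yellow knob, fixed, 100 mm wide (y), 110 deep (x to its back), origin at the centre of its underside, 8 mm above the worktop. Floor 4 mm thick, walls 3 mm. Front wall 58 mm high, back wall 121; the side walls and white lid slope 30 degrees between them, the lid facing up and towards the robot
- knob_yellow (a joint): angle of the yellow quarter-turn cam latch, rad. 0 = latched, wing parallel to the hinge. Grows counterclockwise, seen from outside, to a stop at 1.55, wing up and down the slope; the cam frees the lid at about 1.1. Starts at 0 to 0.15, stays where left, friction 0.04 N m
- knob_yellow_grip (a point): point on the yellow knob's axis, 21 mm out from the lid's face. The wing is a bar 12 mm thick (x), 44 mm long (y), rising to 31 mm above the lid's face from a round foot 34 mm across, 7 mm high. z = turning axis, out of the lid, 30 degrees from vertical towards the robot when shut. The frame turns with the knob
- lid_yellow (a joint): opening of the yellow lid about its hinge along the top of the back wall, rad. 0 = shut; the front edge goes up and back; vertical at 2.09, stop at 2.4. Once unlatched, and not held by the knob, a spring swings it to about 1.1 in about 1 s; beyond that it must be pushed (1 to 3 N at the edge), and the stiff hinge (0.07 N m) keeps it where it is left
- lid_yellow_hinge (a point): middle of the yellow lid's hinge line, 129 mm above the worktop; part of the lid: y along the hinge, -x from the hinge to the free front edge, z out of the lid's outer face
- lid_yellow_edge (a point): middle of the free front edge of the yellow lid, 131 mm from the hinge line; lid 96 mm wide, 5 mm thick, axes as at the hinge. The latch axis is 88 mm from the hinge; on the inner face its steel cam stands 12 mm proud and reaches 22 mm from the axis
- knob_red (a joint): angle of the red latch knob, rad, like the yellow one; 0 = latched, starts between 0 and 0.15; to be left latched
- lid_red (a joint): opening angle of the lid with the red knob, rad; 0 = shut; to be left shut
- knob_red_grip (a point): a point on the axis of the red wing knob, 21 mm out from its lid's face, axes like the yellow one's
- knob_blue (a joint): angle of the blue latch knob, rad, like the yellow one; 0 = latched, starts between 0 and 0.15; to be left latched
- lid_blue (a joint): opening angle of the lid with the blue knob, rad; 0 = shut; to be left shut
- knob_blue_grip (a point): a point on the axis of the blue wing knob, 21 mm out from its lid's face, axes like the yellow one's
- focus_gauge: bare aluminium focus gauge block with dark lines across it, 30 x 22 x 75 mm (x, y, z), 0.09 kg, loose, origin at the centre of its foot, z up. It starts standing upright inside the yellow compartment, about 50 mm in front of the hinge line, its 22 mm way roughly across the compartment
- tag_blanks: loose stack of nine light metal name-plate blanks, taken as one solid block, 34 x 53 x 14 mm (x, y, z; flat top about 29 x 49), 0.25 kg, origin at the centre of its underside on the worktop, left of the compartments
- v_block: bystander: ground steel V block, 45 x 50 x 34 mm, origin at the centre of its underside
- steel_dish: bystander: round steel dish of small pins, 67 mm across, 24 mm high, origin at the centre of its underside
- label_roll: bystander: roll of white labels, 68 mm across, 30 mm high, origin at the centre of its underside
Mind the look-alikes: they are no part of the job. What is shaped like the tag_blanks but brown is not meant.

How it is judged:
By the outcome, as a careful person would: the job done as asked, in the order asked, and still so for the second after the job is handed in, with the robot touching nothing.
It also fails if it takes over 64 s, if anything falls off the work surface, if the arm or the gripper's body presses on something with over 40 N, if the wrist force passes 120 N, or if a joint passes its speed limit or range.

ROBOT

A 6-joint arm with a two-finger parallel gripper is mounted at the origin on a cart in front of the work surface, level with it; the furniture and walls round the work are solid. World frame = base frame: x ahead of the robot, y to its left, z up, the work surface at z = 0. Lengths are in m, angles in rad, forces in N, time in s.
With the tool pointing down it reaches from about 0.325 to 0.85 m from the base axis. Payload 4.4 kg.
Tool frame: the origin (TCP) lies midway between the tips of the shut fingers; the grasp point (between the pads) lies 19 mm behind it; z points along the fingers, x is the direction in which the jaws open and shut, and the axes are right-handed (so a half turn about z gives the same grasp; the last joint's range is limited). The gripper opens to 94 mm and grips with 3 to 60 N. Pads are 16 mm wide; open, the fingers measure 119 mm over their backs; the gripper's body (75 mm by 177 mm) begins 78 mm behind the grasp point.
Start: joints at [0.99, 0.207, 1.542, -0, 1.393, -0.15], TCP at [0.24, 0.522, 0.205] pointing down, gripper open.
Joint ranges: [-2.73, 2.73], [-0.86, 2.22], [0.23, 2.46], [-1.11, 4.25], [0.08, 2.63], [-2.82, 2.82]. Speed limits (rad/s): [2.79, 2.79, 3.14, 3.14, 3.14, 3.14].

INTERFACE

Orientations are given as a unit quaternion [w, x, y, z].
In Python, from rig import monitor, viewer, env gives the robot as it stands.
- The arm moves only by the tool apply_moves, never from a script. Its argument "moves" is a list of rows, each a list of 3 entries, a list of its own where there are three numbers: the opening, from 0 (shut) to 1 (fully open), then the shift along the world's x, y, z in mm, then the turn about the world's z in rad. In form: [[hand, [tx, ty, tz], turn], ...]. A call has 1 to 12 rows; each row is the pose to reach, as a shift and turn from the pose commanded when the call began; what a row does not reach only later rows make up. A row lasts 1/12 s, in which the tool goes at most 41.7 mm and 7.16 degrees, less where a joint would pass 70% of its speed; a pose out of reach is approached as far as the arm can. A call with a gripper value outside its range is refused whole. The fingers move at their own pace and stop on an object; "newtons" is the grip in N (left out, the last holds). Time passes only in rows, so rows that repeat a pose let the fingers close. It gives the time, the measured TCP pose, the force and the opening at its end, in the units of the state.
- monitor.sense(): the state, without advancing time (a new reading comes with each control period).
- viewer.snapshot(name): name is "scene" or "top"; returns a dict with "img" (480x640x3 uint8, red, green, blue), "mtx" (3x3 intrinsics, pixels), "k1" (the pictures are not rectified: a ray, as slopes to the right and down, at radius r is drawn at 1 + k1 r^2 times it, then the intrinsics apply), "pose" (4x4, takes a point from camera to world coordinates). Camera axes: x right, y down, z forward; pixel columns grow to the right and rows downward; lengths in m; the calibration is good to about 2 mm. A picture is of the moment at which its call begins. There is no depth.
- env.job_done(): hands the job in, once; it reports no verdict.
The state is a dict: "time": time; "q": joint angles; "qd": joint speeds; "tau": joint torques, N m; "tool_pos": TCP position; "ee_rot": TCP orientation; "wrist_force": force on the tool from outside, world axes, zero at the start; "ft_torque": the same for the moment, N m; "finger_gap": finger opening in m.
Only numpy, scipy, OpenCV 4.12 (cv2) and the standard library are available. Lean on these libraries where they do the work, as an engineer would, in place of code of your own. Each camera call takes 0.05 s, during which the arm holds its last target. There are 200 camera calls.

## Working session

There is one attempt and no reset: what is moved stays moved. The work goes in short steps, Python scripts to look and compute and a tool call to move; the robot and the scene stay as the last step left them, time stands still between calls to the robot, and variables do not carry over. Pictures are saved under pics/ and viewed, about 8 in all and at most 12, crops included, and the job is handed in when it is done.

Besides the shell and the picture viewer there is one more tool, called after "Emit:" as name([rows], argument=value, ...), one row to a line, values as JSON. apply_moves: Moves the arm, as the interface text tells. Its arguments: {"type":"object","properties":{"moves":{"type":"array","items":{"type":"array"}},"newtons":{"type":"number"}},"required":["moves"]}

```bash
ls; mkdir -p pics; cat > h.py <<'E'
import numpy as np, cv2
from rig import monitor, viewer, env
def snap(name,fn=None):
    s=viewer.snapshot(name)
    np.savez(f'pics/{fn or name}.npz',**{k:np.array(s[k]) for k in('img','mtx','k1','pose')})
    cv2.imwrite(f'pics/{fn or name}.png',np.array(s['img'])[:,:,::-1]); return s
def load(fn): return dict(np.load(f'pics/{fn}.npz'))
def ray(s,u,v):
    K=np.array(s['mtx']); k1=float(s['k1']); T=np.array(s['pose'])
    p=cv2.undistortPoints(np.array([[[u,v]]],float),K,np.array([k1,0,0,0.])).ravel()
    d=T[:3,:3]@np.array([p[0],p[1],1]); return T[:3,3],d/np.linalg.norm(d)
def onz(s,u,v,z):
    o,d=ray(s,u,v); return o+d*(z-o[2])/d[2]
def tri(*a):  # (s,u,v) ...
    A=0;b=0;L=[]
    for s,u,v in a:
        o,d=ray(s,u,v);P=np.eye(3)-np.outer(d,d);A=A+P;b=b+P@o;L.append((o,P))
    x=np.linalg.solve(A,b); return x,[np.linalg.norm(P@(x-o)) for o,P in L]
def proj(s,p):
    T=np.array(s['pose']);c=T[:3,:3].T@(np.array(p,float)-T[:3,3]);x=c[:2]/c[2];x=x*(1+float(s['k1'])*(x@x))
    K=np.array(s['mtx']);return K[:2,:2]@x+K[:2,2]
E
python3 - <<'E'
from h import *
for n in('scene','top'):
    s=snap(n); print(n,np.round(s['pose'],3).tolist(),np.round(s['mtx'],1).tolist(),s['k1'])
print(monitor.sense())
E
```

```text
pics
scene [[0.863, -0.187, 0.469, 0.055], [-0.504, -0.369, 0.781, -0.654], [0.026, -0.91, -0.413, 0.504], [0.0, 0.0, 0.0, 1.0]] [[482.3, 0.0, 324.5], [0.0, 482.3, 242.5], [0.0, 0.0, 1.0]] -0.10681329196158404
top [[0.031, -0.973, 0.227, 0.304], [-1.0, -0.03, 0.01, 0.095], [-0.003, -0.227, -0.974, 0.987], [0.0, 0.0, 0.0, 1.0]] [[514.0, 0.0, 318.4], [0.0, 514.0, 237.0], [0.0, 0.0, 1.0]] -0.07560903841414662
{'time': 0.1, 'q': array([ 9.89504736e-01,  2.07330553e-01,  1.54281385e+00, -2.44635060e-05,
        1.39352804e+00, -1.50500987e-01]), 'qd': array([ 1.23773183e-03, -1.40174400e-03, -2.44261736e-03, -4.68886786e-05,
       -3.97391981e-04,  6.74322227e-04]), 'tau': array([-3.21524431e-04, -3.71864784e+01, -2.82290393e+01,  6.99933129e-02,
        3.11704469e-02, -3.17413492e-05]), 'tool_pos': array([0.23971872, 0.52182785, 0.20440804]), 'ee_rot': array([ 4.34548335e-04,  8.41897805e-01,  5.39635993e-01, -9.44823006e-04]), 'wrist_force': array([ 0.3998685 , -0.30331006, -0.36719132]), 'ft_torque': array([ 0.01152436, -0.01420423,  0.0209093 ]), 'finger_gap': 0.09424982089404185}
```

View pics/scene.png

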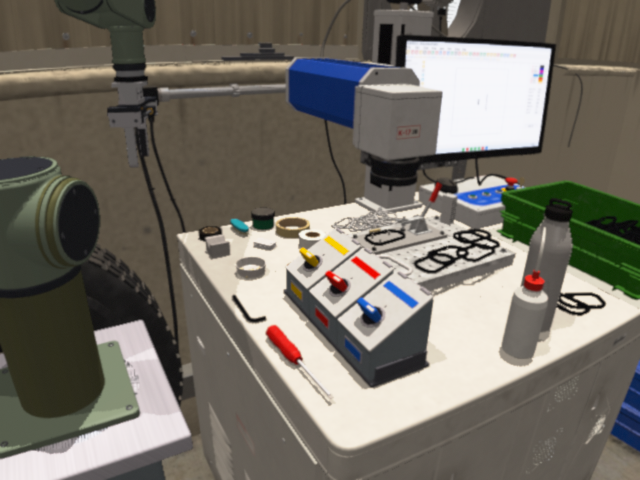

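View pics/top.png

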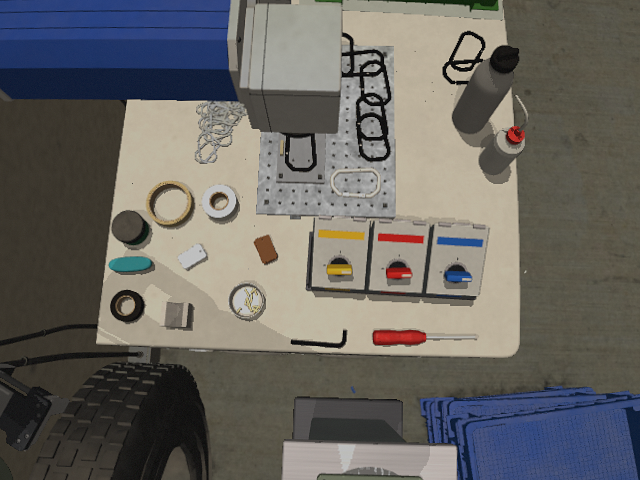

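Scene: the compartments run yellow, red, blue from left to right, with yellow at scene (309,258) and top (340,268). The laser head overhangs behind the rack at scene (400,120) and top (290,65).

Stack candidates in top are the pale metallic block at (192,257) and the brown one at (265,249). The pale one fits, and brown is excluded by the text. The V block is at (175,313). I'll confirm this in an enlarged crop.

```bash
python3 - <<'E'
from h import *
a=load('scene')['img'][215:335,185:445]; b=load('top')['img'][195:310,150:410]
f=lambda x:cv2.resize(x,(780,x.shape[0]*780//x.shape[1]),interpolation=cv2.INTER_CUBIC)
im=np.vstack([f(a)[:300],f(b)[:300]])
# scale 3
a2=cv2.resize(load('scene')['img'][225:325,185:445],None,fx=3,fy=3,interpolation=cv2.INTER_CUBIC)
b2=cv2.resize(load('top')['img'][205:305,150:410],None,fx=3,fy=3,interpolation=cv2.INTER_CUBIC)
cv2.imwrite('pics/c1.png',np.vstack([a2,b2])[:,:,::-1])
E
```

```text
(no output)
```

View pics/c1.png

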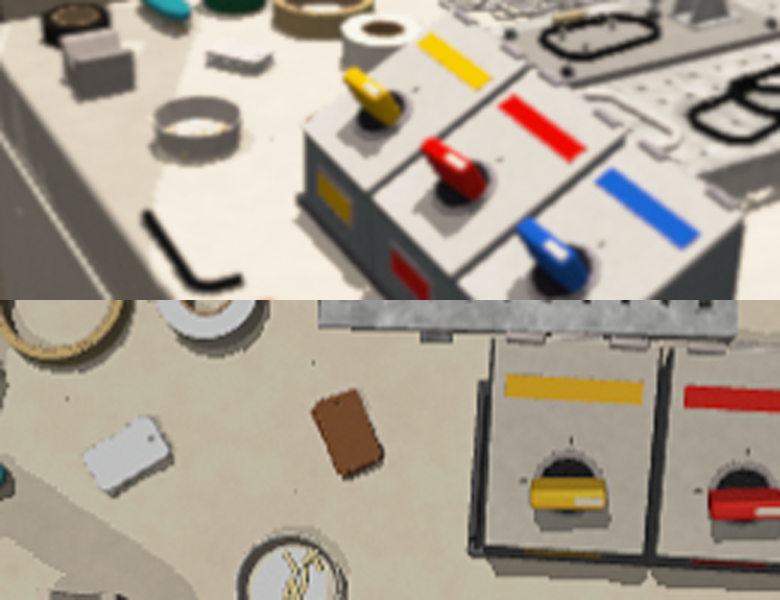

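Confirmed: the silver stack of blanks with a hole is at top (192,257) and scene (265,245). The brown one at (265,249) is the look-alike. The yellow wing is at top (339,265), and its left and right ends are roughly horizontal.

```bash
python3 - <<'E'
from h import *
t=load('top');s=load('scene')
T=lambda x,y:(t,150+x/3,205+(y-300)/3); S=lambda x,y:(s,185+x/3,225+y/3)
for n,a,b in [('wing L end',(531,487),(353,75)),('wing R end',(606,492),(395,115)),
 ('front YR',(652,554),(372,192)),('front YL',(480,550),(307,125)),('stripe TL',(506,375),(426,34)),('stripe BR',(642,402),(483,90)),
 ('stack right',(158,418),(272,57)),('stack left',(84,457),(208,58)),('stack front',(108,493),(243,73))]:
    x,e=tri(T(*a),S(*b)); print(n,np.round(x*1000),np.round(np.array(e)*1000,1))
c=[(84,457),(150,417),(170,450),(110,492)]
P=np.array([onz(*T(*p),.014) for p in c]);print(np.round(P*1000),P.mean(0)*1000)
# laser head & lens
for n,a,b in [('head front-left-bottom',(258,131),(357,155)),('head frontright',(338,130),(437,158)),('head top R',(340,97),(440,92)),('lens bottom',(296,140),(391,187))]:
    x,e=tri((t,*a),(s,*b)); print(n,np.round(x*1000),np.round(np.array(e)*1000,1))
E
```

```text
wing L end [454.  88. 106.] [1.3 1.3]
wing R end [457.  43.  96.] [1.5 1.5]
front YR [425.  13.  65.] [1.2 1.2]
front YL [427. 115.  62.] [4.7 4.7]
stripe TL [518. 105. 115.] [1.3 1.3]
stripe BR [508.  24. 110.] [1.7 1.7]
stack right [509. 332.   7.] [1.3 1.3]
stack left [479. 385.  -8.] [6.5 6.5]
stack front [477. 360. -14.] [15.2 15.2]
[[481. 376.  14.]
 [509. 335.  14.]
 [488. 321.  14.]
 [459. 357.  14.]] [484.25424335 347.30622048  14.        ]
head front-left-bottom [644. 202. 246.] [1.2 1.2]
head frontright [682.  52. 259.] [44.3 44.3]
head top R [672.  52. 384.] [44.6 44.6]
lens bottom [674. 138. 183.] [17.9 17.9]
```

```bash
cat > ov.py <<'E'
from h import *
t=load('top');s=load('scene')
def W(h,p):
    c,si=np.cos(h[2]),np.sin(h[2]); return np.array([h[0]+c*p[0]-si*p[1],h[1]+si*p[0]+c*p[1],.129+p[2]])
def lid(r,y,n=0,dy=0): # r from hinge down slope, n out
    return (-.866*r-.5*n, y+dy, -.5*r+.866*n)
def wing(k,dy=0):
    out=[]
    for n in(.007,.031):
        for a,b in((-.006,-.022),(.006,-.022),(.006,.022),(-.006,.022)):
            u=a*np.cos(k)-b*np.sin(k);v=a*np.sin(k)+b*np.cos(k)
            out.append(lid(.088-u,v,n,dy))
    return out
E
python3 - <<'E'
from ov import *
from scipy.optimize import least_squares
T=lambda x,y:(t,150+x/3,205+(y-300)/3); S=lambda x,y:(s,185+x/3,225+y/3)
obs=[(T(652,554),lid(.131,-.052)),(S(372,192),lid(.131,-.052)),(S(307,125),lid(.131,.049)),(T(484,548),lid(.131,.049)),
 (T(568,500),lid(.088,0,.031)),(T(665,345),lid(0,-.052)),(T(493,340),lid(0,.048))]
f=lambda h:np.concatenate([proj(c[0],W(h,m))-np.array(c[1:]) for c,m in obs])
r=least_squares(f,[.538,.064,-.02]);h=r.x;print(h,np.round(r.fun.reshape(-1,2),1).tolist())
ims=[]
for c,(u0,v0,w,hh) in((s,(280,225,150,112)),(t,(300,200,150,112))):
    im=cv2.resize(c['img'][v0:v0+hh,u0:u0+w],None,fx=5,fy=5,interpolation=cv2.INTER_CUBIC)[:,:,::-1].copy()
    def pl(ps,col):
        q=[((proj(c,W(h,p))-[u0,v0]+.5)*5).astype(int) for p in ps]; cv2.polylines(im,[np.array(q)],True,col,1)
    pl([lid(0,.048),lid(0,-.048),lid(.131,-.048),lid(.131,.048)],(0,255,0))
    pl([(0,-.154,-.129),(0,.05,-.129)],(255,0,255))
    pl([(-.055-.058,.164-.104,-.121),(-.055-.058,.164-.104-.328,-.121)],(255,0,255))
    w=wing(.0);pl(w[:4],(255,255,0));pl(w[4:],(255,0,0))
    ims.append(im[:300] if c is t else im[:300])
ims[1]=None
im2=im[100:500]; cv2.imwrite('pics/o1.png',np.vstack([ims[0],im[200:500]]))
E
```

```text
[ 0.53844501  0.06430904 -0.00932536] [[0.1, -0.5], [-0.8, 0.6], [-3.1, 0.2], [0.2, -0.6], [0.7, 0.2], [0.4, -1.0], [-0.0, -1.5]]
```

View pics/o1.png

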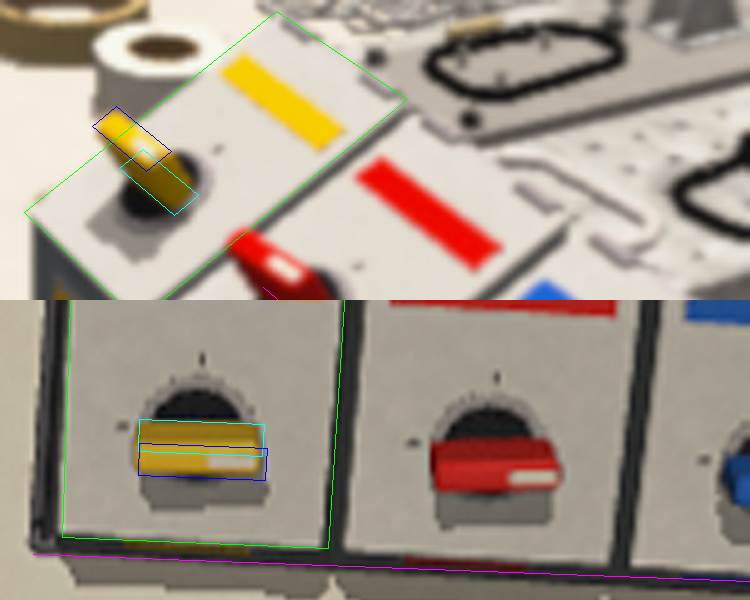

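Model overlay fits to about 2 mm: hinge (538,64,129), wing axis at the lid face about (462,65,85), wing at about 0 rad. Moving above the knob.

Emit:
apply_moves([
  [0.4,[210,-457,-20],-1.15],
  [0.4,[210,-457,-20],-1.15],
  [0.4,[210,-457,-20],-1.15],
  [0.4,[210,-457,-20],-1.15],
  [0.4,[210,-457,-20],-1.15],
  [0.4,[210,-457,-20],-1.15],
  [0.4,[210,-457,-20],-1.15],
  [0.4,[210,-457,-20],-1.15],
  [0.4,[210,-457,-20],-1.15],
  [0.4,[210,-457,-20],-1.15],
  [0.4,[210,-457,-20],-1.15],
  [0.4,[210,-457,-20],-1.15],
], newtons=8)

```text
time: 1.1
tool_pos: [0.4488, 0.0665, 0.1853]
ee_rot: [-0.0, 1.0, -0.005, -0.0]
wrist_force: [1.4, 0.0, 0.1]
finger_gap: 0.0377
```

Emit:
apply_moves([
  [0.4,[0,0,-35],0],
  [0.4,[0,0,-60],0],
  [0.4,[0,0,-72],0],
  [0.4,[0,0,-80],0],
  [0.4,[0,0,-80],0],
  [0.4,[0,0,-80],0],
])

```text
time: 1.6
tool_pos: [0.4487, 0.0687, 0.1056]
ee_rot: [-0.0, 1.0, -0.005, -0.0]
wrist_force: [-0.4, -0.5, -0.9]
finger_gap: 0.0376
```

```bash
python3 - <<'E'
from h import *
t=snap('top','t2');s=snap('scene','s2')
a=cv2.resize(np.array(s['img'])[190:300,260:420],None,fx=4.5,fy=4.5,interpolation=cv2.INTER_CUBIC)
cv2.imwrite('pics/c2.png',a[:,:,::-1]); print(monitor.sense()['tool_pos'])
E
```

```text
[0.4498315  0.06872502 0.10679512]
```

View pics/c2.png

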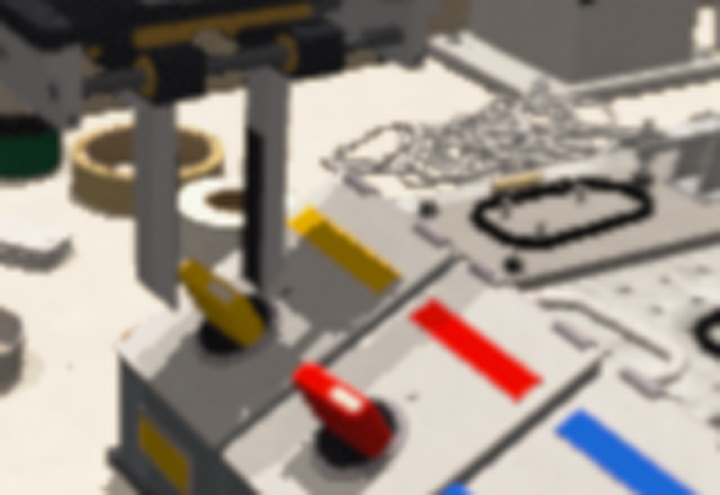

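Emit:
apply_moves([
  [0.35,[0,-3.5,-2],0],
  [0.1,[0,-3.5,-2],0],
  [0.1,[0,-3.5,-2],0],
  [0.1,[0,-3.5,-2],0],
  [0.1,[0,-3.5,-2],0],
  [0.1,[0,-3.5,-2],0],
  [0.1,[0,-3.5,-2],0.1],
  [0.1,[0,-3.5,-2],0.2],
  [0.1,[0,-3.5,-2],0.3],
], newtons=8)

```text
time: 2.45
tool_pos: [0.4507, 0.0653, 0.105]
ee_rot: [-0.0, 0.989, 0.147, 0.002]
wrist_force: [2.4, 1.4, 4.2]
finger_gap: 0.0155
```

Emit:
apply_moves([
  [0.1,[0,0,0],0.11],
  [0.1,[0,0,0],0.22],
  [0.1,[0,0,0],0.33],
  [0.1,[0,0,0],0.44],
  [0.1,[0,0,0],0.55],
  [0.1,[0,0,0],0.66],
  [0.1,[0,0,0],0.77],
  [0.1,[0,0,0],0.88],
  [0.1,[0,0,0],0.99],
  [0.1,[0,0,0],1.1],
  [0.1,[0,0,0],1.2],
  [0.1,[0,0,0],1.27],
])

```text
time: 3.45
tool_pos: [0.451, 0.0675, 0.1052]
ee_rot: [-0.0, 0.71, 0.704, 0.004]
wrist_force: [3.2, 7.4, 2.1]
finger_gap: 0.0118
```

```bash
python3 - <<'E'
from h import *
t=snap('top','t3');s=snap('scene','s3')
a=cv2.resize(np.array(s['img'])[190:300,260:420],None,fx=4.5,fy=4.5,interpolation=cv2.INTER_CUBIC)
cv2.imwrite('pics/c3.png',a[:,:,::-1]); m=monitor.sense();print(m['tool_pos'],m['wrist_force'],m['ft_torque'],m['q'],m['finger_gap'])
E
```

```text
[0.45101341 0.06748963 0.10520035] [2.88383383 7.11821186 4.04635456] [ 1.47785849 -0.7253347  -0.17601905] [-0.04587118  0.06174304  1.92945604  0.00610153  1.14549541 -1.60844274] 0.012055587201134145
```

View pics/c3.png

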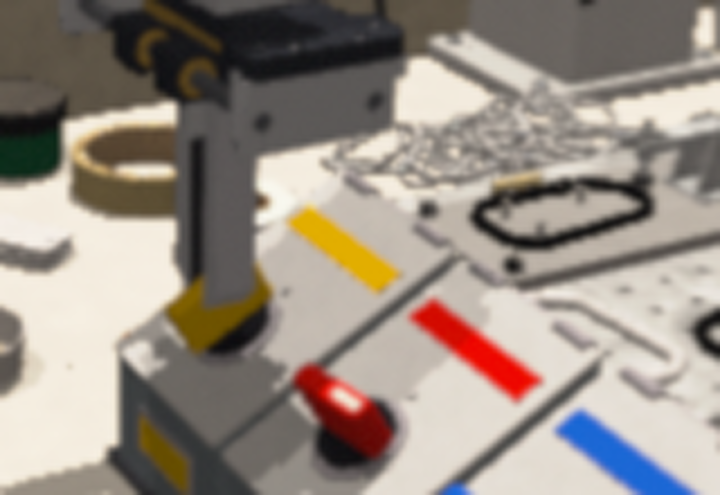

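Emit:
apply_moves([
  [0.45,[0,-2,0],0],
  [0.45,[0,-2,5],0],
  [0.45,[-5,-2,40],0],
  [0.45,[-15,-2,80],0],
  [0.45,[-30,-2,120],0],
  [0.3,[-50,-2,160],0],
  [0.1,[-70,-2,190],0],
  [0,[-90,-2,190],0],
  [0,[-90,-2,190],0],
  [0,[-90,-2,190],0],
  [0,[-90,-2,190],0],
  [0,[-90,-2,190],0],
])

```text
time: 4.55
tool_pos: [0.3584, 0.0629, 0.2921]
ee_rot: [-0.001, 0.711, 0.703, -0.001]
wrist_force: [0.8, -0.1, 0.7]
finger_gap: 0.0012
```

Emit:
apply_moves([
  [0,[0,0,0],0],
  [0,[0,0,0],0],
  [0,[0,0,0],0],
  [0,[0,0,0],0],
  [0,[0,0,0],0],
  [0,[0,0,0],0],
])

```text
time: 5.05
tool_pos: [0.3588, 0.063, 0.2935]
ee_rot: [-0.0, 0.711, 0.703, -0.0]
wrist_force: [0.0, -0.7, 0.5]
finger_gap: 0.0004
```

```bash
python3 - <<'E'
from h import *
t=snap('top','t4');s=snap('scene','s4')
a=cv2.resize(np.array(s['img'])[130:330,220:460],None,fx=2.2,fy=2.2,interpolation=cv2.INTER_CUBIC)
cv2.imwrite('pics/c4.png',a[:,:,::-1]); m=monitor.sense();print(m['tool_pos'],m['wrist_force'],m['finger_gap'])
E
```

```text
[0.35876471 0.0630086  0.29361704] [ 0.3368613   0.06945032 -0.10604104] 0.0007673767987026206
```

View pics/c4.png

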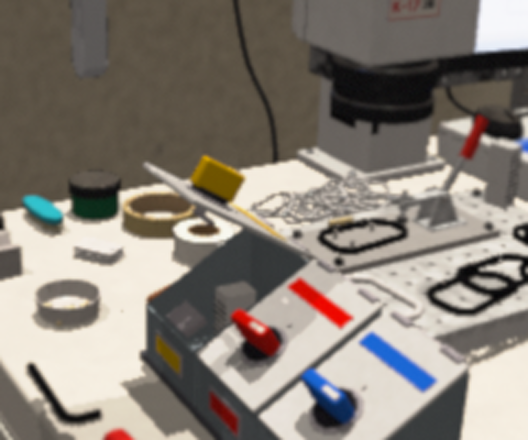

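The yellow lid has sprung to about 1.1 rad, with its edge at crop (147,165). The gauge stands inside at crop (237,298). Next I push the lid back from its inner side, left of the cam.

Emit:
apply_moves([
  [0,[0,20,-35],0],
  [0,[0,31,-75],0],
  [0,[0,31,-108],0],
  [0,[20,31,-108],0],
  [0,[40,31,-108],0],
  [0,[55,31,-108],0],
  [0,[70,31,-106],0],
  [0,[85,31,-102],0],
  [0,[100,31,-98],0],
  [0,[115,31,-94],0],
  [0,[130,31,-90],0],
  [0,[130,31,-88],0],
])

```text
time: 6.15
tool_pos: [0.4339, 0.0943, 0.2078]
ee_rot: [-0.051, 0.708, 0.702, -0.054]
wrist_force: [-74.4, -2.6, 65.2]
finger_gap: 0.0004
```

Emit:
apply_moves([
  [0,[12,0,0],0],
  [0,[24,0,0],0],
  [0,[34,0,0],0],
  [0,[42,0,0],0],
  [0,[48,0,0],0],
  [0,[51,0,0],0],
  [0,[51,0,0],0],
])

```text
time: 6.73
tool_pos: [0.5407, 0.0937, 0.2051]
ee_rot: [0.0, 0.711, 0.703, 0.0]
wrist_force: [0.0, 0.5, 0.2]
finger_gap: 0.0008
```

```bash
python3 - <<'E'
from h import *
t=snap('top','t5');s=snap('scene','s5')
a=cv2.resize(np.array(s['img'])[130:330,220:460],None,fx=2.5,fy=2.5,interpolation=cv2.INTER_CUBIC)
cv2.imwrite('pics/c5.png',a[:,:,::-1]); m=monitor.sense();print(m['tool_pos'],m['wrist_force'],m['finger_gap'])
E
```

```text
[0.54000489 0.09373242 0.20497148] [ 0.49234133 -0.10000544 -0.33555078] 0.0004366928023897169
```

View pics/c5.png

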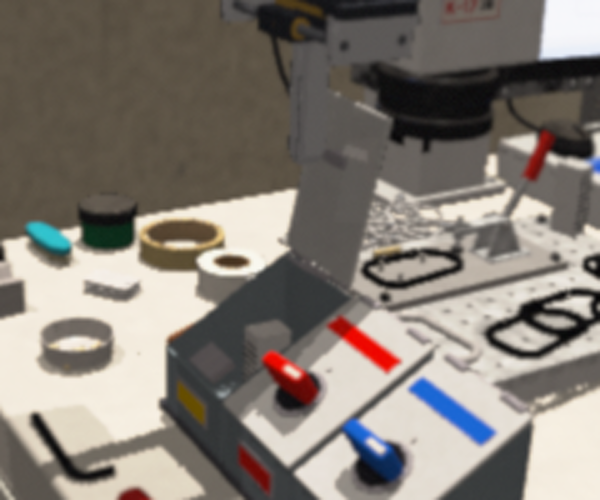

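The lid now stands up with no contact force. The push showed a 74 N reaction partway through, below the limit. I'll back off and look at the gauge unobstructed.

Emit:
apply_moves([
  [0.3,[-40,0,10],0],
  [0.5,[-80,0,40],0],
  [0.5,[-80,40,40],0],
  [0.5,[-80,80,40],0],
  [0.5,[-80,120,40],0],
  [0.5,[-80,160,40],0],
  [0.5,[-80,200,40],0],
  [0.5,[-80,230,40],0],
  [0.5,[-80,230,40],0],
])

```text
time: 7.58
tool_pos: [0.459, 0.3288, 0.2451]
ee_rot: [-0.001, 0.709, 0.705, 0.001]
wrist_force: [-1.1, -0.1, 0.1]
finger_gap: 0.0469
```

```bash
python3 - <<'E'
from h import *
t=snap('top','t6');s=snap('scene','s6')
a=cv2.resize(np.array(s['img'])[160:310,270:390],None,fx=3.3,fy=4,interpolation=cv2.INTER_CUBIC)
b=cv2.resize(np.array(t['img'])[170:320,290:410],None,fx=3.3,fy=4,interpolation=cv2.INTER_CUBIC)
cv2.imwrite('pics/c6.png',np.hstack([a,b])[:,:,::-1]); m=monitor.sense();print(m['tool_pos'],m['wrist_force'],m['finger_gap'])
E
```

```text
[0.45932378 0.3245029  0.24491316] [ 0.19432141  0.14788618 -0.16370867] 0.04682108605342264
```

View pics/c6.png

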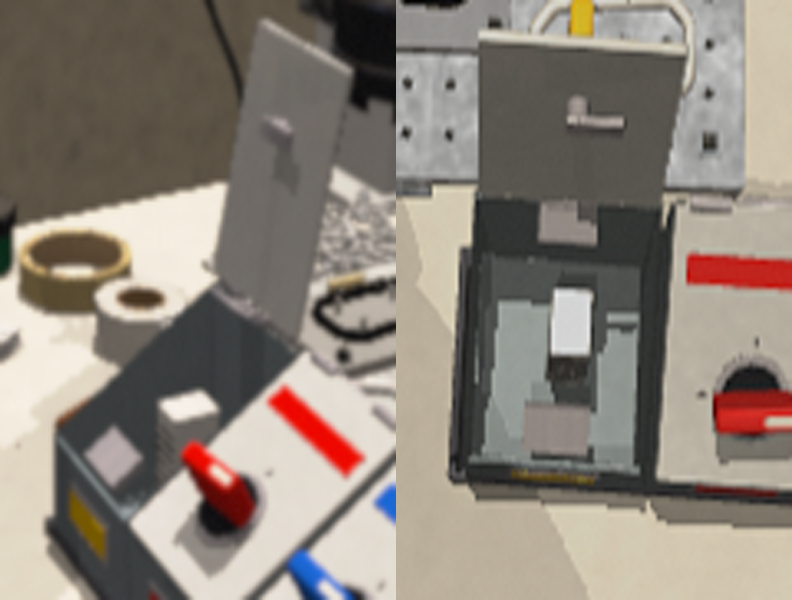

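The gauge stands upright in the compartment. Its white top face is at top crop (571,322) and scene crop (188,408). The lid stands past vertical.

```bash
python3 - <<'E'
from h import *
t=load('t6');s=load('s6')
T=lambda x,y:(t,290+(x-396)/3.3,170+y/4); S=lambda x,y:(s,270+x/3.3,160+y/4)
print('gauge top ctr',[np.round(v,4) for v in tri(T(571,322),S(188,409))])
P=np.array([onz(*T(*p),.087) for p in[(551,290),(592,290),(590,355),(550,355)]]);print(np.round(P*1000),P.mean(0))
for n,a,b in [('edge R',(684,45),(350,70)),('edge L',(480,38),(266,22)),('hinge R',(664,206),(293,338)),('cam',(578,105),(282,128))]:
    print(n,[np.round(v,4) for v in tri(T(*a),S(*b))])
E
```

```text
gauge top ctr [array([0.4906, 0.0596, 0.0832]), array([0.0002, 0.0002])]
[[504.  71.  87.]
 [505.  49.  87.]
 [475.  49.  87.]
 [474.  71.  87.]] [0.48945012 0.05990653 0.087     ]
edge R [array([0.5624, 0.0171, 0.2559]), array([0.0001, 0.0001])]
edge L [array([0.5651, 0.1089, 0.2542]), array([0.0024, 0.0024])]
hinge R [array([0.5323, 0.0143, 0.1311]), array([0.0007, 0.0007])]
cam [array([0.5504, 0.063 , 0.2163]), array([0.0005, 0.0005])]
```

Emit:
apply_moves([
  [0.5,[28,-40,0],0],
  [0.5,[28,-80,0],0],
  [0.5,[28,-120,0],0],
  [0.5,[28,-160,0],0],
  [0.5,[28,-200,0],0],
  [0.5,[28,-235,0],0],
  [0.5,[28,-264,-20],0],
  [0.5,[28,-264,-50],0],
  [0.5,[28,-264,-80],0],
  [0.5,[28,-264,-80],0],
  [0.5,[28,-264,-80],0],
])

```text
time: 8.6
tool_pos: [0.4858, 0.0587, 0.1643]
ee_rot: [-0.001, 0.712, 0.702, -0.002]
wrist_force: [0.4, -0.1, 0.4]
finger_gap: 0.0473
```

Emit:
apply_moves([
  [0.5,[0,0,-25],0],
  [0.5,[0,0,-50],0],
  [0.5,[0,0,-75],0],
  [0.5,[0,0,-95],0],
  [0.5,[0,0,-108],0],
  [0.5,[0,0,-112],0],
  [0.5,[0,0,-112],0],
  [0.5,[0,0,-112],0],
])

```text
time: 9.27
tool_pos: [0.4895, 0.0599, 0.0555]
ee_rot: [0.001, 0.711, 0.703, 0.001]
wrist_force: [-0.1, -0.1, 0.2]
finger_gap: 0.047
```

Emit:
apply_moves([
  [0.35,[0,0,0],0],
  [0.15,[0,0,0],0],
  [0.15,[0,0,0],0],
  [0.15,[0,0,0],0],
  [0.15,[0,0,0],0],
  [0.15,[0,0,0],0],
], newtons=20)

```text
time: 9.77
tool_pos: [0.4883, 0.06, 0.0542]
ee_rot: [0.0, 0.711, 0.703, 0.0]
wrist_force: [-0.5, 0.2, 3.9]
finger_gap: 0.0221
```

Emit:
apply_moves([
  [0.15,[0,0,8],0],
  [0.15,[0,0,25],0],
  [0.15,[0,0,50],0],
  [0.15,[0,0,75],0],
  [0.15,[0,0,100],0],
  [0.15,[0,0,130],0],
  [0.15,[0,0,146],0],
  [0.15,[0,0,146],0],
])

```text
time: 10.43
tool_pos: [0.4907, 0.0598, 0.2043]
ee_rot: [0.003, 0.711, 0.703, 0.003]
wrist_force: [1.4, -0.5, -0.3]
finger_gap: 0.0218
```

```bash
python3 - <<'E'
from h import *
t=load('top');s=load('scene')
ang=np.radians(126);e=np.array([np.cos(ang),np.sin(ang)]);n=np.array([-e[1],e[0]])
def box(c,z,L,Wd,e,n): return [(*(c+a*L/2*e+b*Wd/2*n),z) for a,b in((1,1),(1,-1),(-1,-1),(-1,1))]
from itertools import chain
c=np.array([.484,.347]); s7=snap('scene','s7')
def draw(cam,u0,v0,w,h,f):
    im=cv2.resize(cam['img'][v0:v0+h,u0:u0+w],None,fx=f,fy=f,interpolation=cv2.INTER_CUBIC)[:,:,::-1].copy()
    for z,L,Wd,col in((.0,.053,.034,(0,0,255)),(.014,.053,.034,(0,255,0))):
        q=[((proj(cam,p)-[u0,v0]+.5)*f).astype(int) for p in box(c,z,L,Wd,e,n)];cv2.polylines(im,[np.array(q)],True,col,1)
    return im
a=draw(t,170,235,50,40,8);b=draw(s,245,230,50,40,8)
d=cv2.resize(np.array(s7['img'])[120:280,230:430],None,fx=1.75,fy=1.75)[:,:,::-1]
d=cv2.copyMakeBorder(d,0,0,0,800-d.shape[1],cv2.BORDER_CONSTANT)
cv2.imwrite('pics/c7.png',np.vstack([np.hstack([a,b]),d]));m=monitor.sense();print(m['tool_pos'],m['finger_gap'],m['wrist_force'])
E
```

```text
[0.48913207 0.05989984 0.20170411] 0.02183693945640688 [-1.15903631  0.29254221 -1.8846454 ]
```

View pics/c7.png

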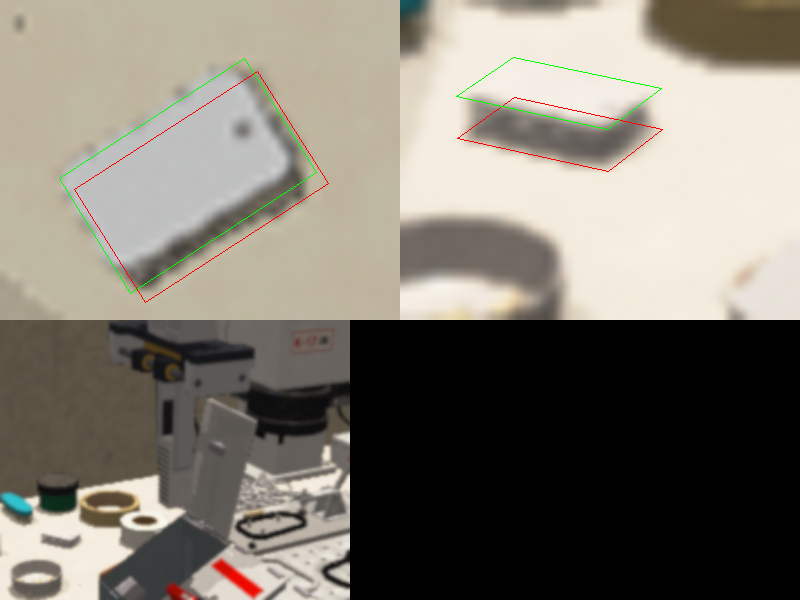

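The gauge hangs upright in the jaws. The stack centre is confirmed in two views at about (486,348), long axis 126°. Carrying it over.

Emit:
apply_moves([
  [0.15,[0,10,0],0],
  [0.15,[0,30,0],0],
  [0.15,[0,60,0],0],
  [0.15,[0,90,0],0],
  [0.15,[-1,120,0],-0.1],
  [0.15,[-1,150,0],-0.2],
  [0.15,[-2,180,0],-0.3],
  [0.15,[-2,210,0],-0.4],
  [0.15,[-2,240,0],-0.5],
  [0.15,[-3,265,0],-0.6],
  [0.15,[-3,282,0],-0.7],
  [0.15,[-3,289,0],-0.8],
])

```text
time: 11.48
tool_pos: [0.4821, 0.3515, 0.1962]
ee_rot: [-0.0, 0.929, 0.37, -0.003]
wrist_force: [-0.2, -1.2, -0.4]
finger_gap: 0.0219
```

Emit:
apply_moves([
  [0.15,[0,0,-5],-0.08],
  [0.15,[0,0,-20],-0.14],
  [0.15,[0,0,-45],-0.14],
  [0.15,[0,0,-70],-0.14],
  [0.15,[0,0,-95],-0.14],
  [0.15,[0,0,-110],-0.14],
  [0.15,[0,0,-120],-0.14],
  [0.15,[0,0,-120],-0.14],
  [0.15,[0,0,-120],-0.14],
])

```text
time: 12.23
tool_pos: [0.4835, 0.3488, 0.078]
ee_rot: [0.0, 0.952, 0.305, -0.002]
wrist_force: [-0.1, -0.3, -0.9]
finger_gap: 0.0222
```

```bash
python3 - <<'E'
from h import *
s=snap('scene','s8');t=snap('top','t8')
m=monitor.sense();print(m['tool_pos'],m['ee_rot'],m['wrist_force'],m['finger_gap'])
a=cv2.resize(np.array(s['img'])[180:280,220:320],(500,500),interpolation=cv2.INTER_CUBIC)
b=cv2.resize(np.array(t['img'])[190:330,150:210],(300,500),interpolation=cv2.INTER_CUBIC)
cv2.imwrite('pics/c8.png',np.hstack([a,b])[:,:,::-1])
E
```

```text
[0.48535975 0.34956926 0.08044691] [-1.82917114e-04  9.52322076e-01  3.05093428e-01  7.93528826e-04] [-0.26308798  0.9482384  -0.50149723] 0.021976648387456225
```

View pics/c8.png

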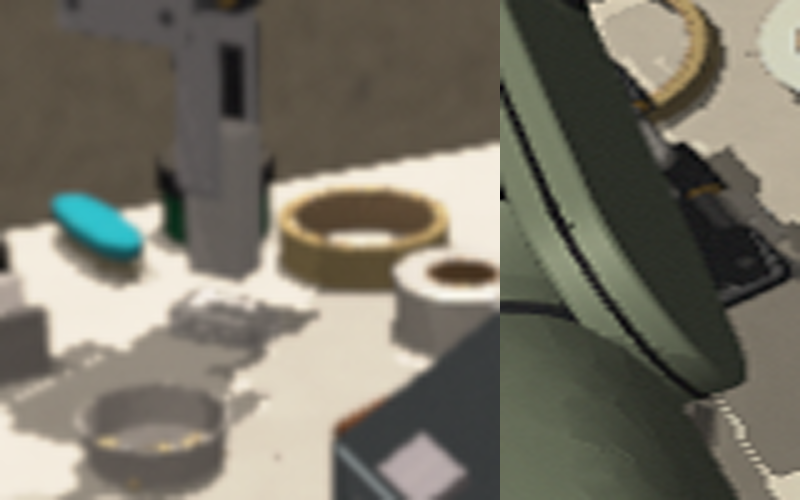

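Emit:
apply_moves([
  [0.15,[0,0,-8],0],
  [0.15,[0,0,-15],0],
  [0.15,[0,0,-19],0],
  [0.15,[0,0,-21],0],
  [0.15,[0,0,-21],0],
  [0.15,[0,0,-21],0],
])

```text
time: 12.83
tool_pos: [0.4847, 0.3489, 0.0584]
ee_rot: [0.0, 0.952, 0.305, -0.0]
wrist_force: [-0.1, -0.2, -0.8]
finger_gap: 0.0222
```

Emit:
apply_moves([
  [0.15,[0,0,-1],0],
  [0.15,[0,0,-1],0],
  [0.15,[0,0,-1],0],
])

```text
time: 13.08
tool_pos: [0.4849, 0.3491, 0.0578]
ee_rot: [-0.0, 0.952, 0.305, 0.0]
wrist_force: [0.9, 0.8, -0.7]
finger_gap: 0.0217
```

Emit:
apply_moves([
  [0.15,[0,0,-1],0],
  [0.15,[0,0,-1],0],
  [0.15,[0,0,-1],0],
])

```text
time: 13.33
tool_pos: [0.4847, 0.349, 0.0565]
ee_rot: [0.0, 0.952, 0.305, -0.0]
wrist_force: [0.2, 0.2, -1.4]
finger_gap: 0.0217
```

Emit:
apply_moves([
  [0.15,[0,0,-0.7],0],
  [0.15,[0,0,-0.7],0],
  [0.15,[0,0,-0.7],0],
])

```text
time: 13.58
tool_pos: [0.4848, 0.349, 0.0564]
ee_rot: [0.0, 0.952, 0.305, 0.0]
wrist_force: [-1.7, -1.0, 3.4]
finger_gap: 0.0217
```

Emit:
apply_moves([
  [0.15,[0,0,-0.7],0],
  [0.15,[0,0,-0.7],0],
  [0.15,[0,0,-0.7],0],
])

```text
time: 13.83
tool_pos: [0.4849, 0.349, 0.0564]
ee_rot: [0.0, 0.952, 0.305, 0.0]
wrist_force: [-2.7, -1.0, 7.3]
finger_gap: 0.0221
```

Contact at TCP z 56.4 mm, as expected. Release gently.

Emit:
apply_moves([
  [0.15,[0,0,0.7],0],
  [0.25,[0,0,0.7],0],
  [0.27,[0,0,0.7],0],
  [0.3,[0,0,0.7],0],
  [0.4,[0,0,0.7],0],
  [0.5,[0,0,0.7],0],
  [0.5,[0,0,0.7],0],
  [0.5,[0,0,10],0],
  [0.5,[0,0,30],0],
  [0.5,[0,0,60],0],
  [0.5,[0,0,95],0],
  [0.5,[0,0,130],0],
])

```text
time: 14.83
tool_pos: [0.4842, 0.3487, 0.1866]
ee_rot: [0.0, 0.952, 0.305, -0.001]
wrist_force: [0.3, 1.5, 0.0]
finger_gap: 0.047
```

Emit:
apply_moves([
  [0.5,[-20,0,35],0],
  [0.5,[-50,0,50],0],
  [0.5,[-85,0,50],0],
  [0.5,[-120,10,50],0],
  [0.5,[-150,40,50],0],
  [0.5,[-180,70,50],0],
  [0.5,[-210,100,50],0],
  [0.5,[-230,130,50],0],
  [0.5,[-240,150,50],0],
  [0.5,[-240,150,50],0],
  [0.5,[-240,150,50],0],
])

```text
time: 15.75
tool_pos: [0.2441, 0.4995, 0.2356]
ee_rot: [0.0, 0.952, 0.306, 0.0]
wrist_force: [0.8, -0.3, -0.2]
finger_gap: 0.0468
```

```bash
python3 - <<'E'
from h import *
s=snap('scene','s9');t=snap('top','t9')
m=monitor.sense();print(m['time'],m['tool_pos'],m['wrist_force'],m['finger_gap'])
a=cv2.resize(np.array(s['img'])[160:390,190:450],(400,354),interpolation=cv2.INTER_CUBIC)
b=cv2.resize(np.array(t['img'])[150:354,100:500],(800,408-0),interpolation=cv2.INTER_CUBIC)[:,:800]
c=cv2.resize(np.array(s['img'])[200:260,235:295],(246,246),interpolation=cv2.INTER_CUBIC)
d=cv2.resize(np.array(s['img'])[160:300,190:430],(422,246),interpolation=cv2.INTER_CUBIC)
r=np.hstack([c,d,np.zeros((246,132,3),np.uint8)])
cv2.imwrite('pics/c9.png',np.vstack([r,b[:354]])[:,:,::-1])
E
```

```text
15.85 [0.24523564 0.4982202  0.23538128] [ 0.63167669 -0.06990218  0.21239155] 0.04684795967389525
```

View pics/c9.png

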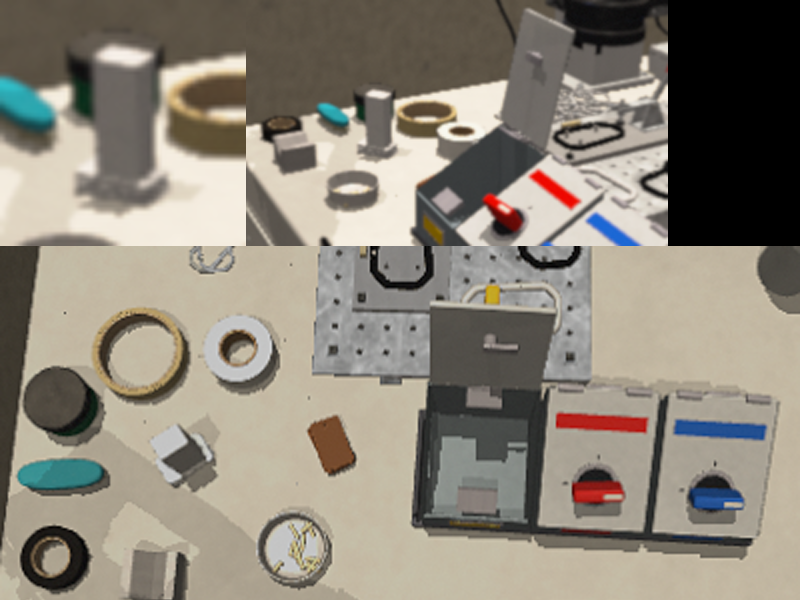

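```bash
python3 - <<'E'
from h import *
t=load('t9');s=load('s9')
print(tri((t,100+175/2,150+203/2),(s,235+126/4.1,200+55/4.1)))
a=load('top')['img'][235:275,170:220].astype(int);b=t['img'][235:275,170:220].astype(int)
o=np.hstack([cv2.resize(x.astype(np.uint8),None,fx=8,fy=8,interpolation=cv2.INTER_CUBIC) for x in(a,b)])
cv2.imwrite('pics/c10.png',o[:,:,::-1])
E
```

```text
(array([0.48147463, 0.33679154, 0.09043009]), [np.float64(0.003170230962497013), np.float64(0.0031702309624969303)])
```

```bash
python3 - <<'E'
from h import *
t=load('t9');s=load('s9');t0=load('top')
for z in(.014,.089):print(z,proj(t,[.486,.348,z]),proj(s,[.486,.348,z]))
g=t['img'][238:272,174:208].astype(int).sum(2)//30;print('\n'.join(' '.join('%2d'%v for v in r) for r in g))
E
```

```text
0.014 [192.56040902 255.40839023] [264.99561923 240.79930926]
0.089 [182.51135155 247.38825682] [264.25613833 212.31303267]
18 18 18 18 18 18 18 18 18 18 18 18 18 18 17 17 18 18 18 18 18 18 17 17 16 15 16 16 16 16 16 15 16 17
18 18 18 18 18 18 18 18 18 18 18 18 18 19 16 14 17 18 18 18 18 17 16 15 15 16 15 16 15 16 16 16 15 16
18 18 18 18 18 18 18 18 18 17 16 18 19 20 18 13 12 17 18 18 17 16 15 16 15 15 15 16 16 16 16 16 15 15
18 18 18 18 18 18 18 18 18 17 18 19 19 19 19 17 11 12 16 16 16 16 16 15 16 15 15 16 16 16 16 16 15 15
18 18 18 18 18 18 17 18 19 19 19 19 19 19 19 19 14  8 11 15 16 16 16 16 15 15 15 15 16 16 16 16 15 15
18 18 18 18 18 18 18 18 19 19 19 19 19 19 19 19 18 12  6 11 15 16 15 16 16 14 15 16 15 15 15 15 15 15
18 18 18 18 18 19 19 19 19 19 19 19 19 19 19 19 20 17  9  6 10 17 18 18 18 17 13 14 15 15 15 15 15 15
17 17 16 19 19 19 19 19 19 19 19 19 19 19 19 19 19 19 14  6  6 12 17 19 19 19 17 13 14 15 15 15 15 15
18 17 17 19 19 19 19 19 19 19 19 19 19 19 19 19 19 20 18 12  5  6 10 16 19 19 19 15 14 15 15 15 15 15
16 19 19 19 19 19 19 19 19 19 19 19 19 19 19 19 19 19 20 1
[... 1791 characters left out ...]
6 16 15 16 18 19 19 19 19 19 20 20 16  9  8  8  9 10 10 10 10 10 10 10 10 10 10 10 10  9
16 16 16 16 16 16 15 16 17 19 19 19 19 20 19 16 12  7  7  9 10 10 10 10 10 10 10 10 10 10 10 10 10 14
16 16 16 16 16 16 15 16 15 17 20 20 19 15 12  9  8  9  9 10 10 10 10 10 10 10 10 10 10 10 10  9 14 18
16 16 16 16 16 16 16 16 15 15 14 13 12 10  9  8  9  8 14 14 10 10 10 10 10 10 10 10 10 10 14 16 17 18
16 16 16 16 16 16 16 16 16 16 14 12  7  8  7  7 13 16 18 15 10 10 10 10 10 10 10 10 10 14 18 18 18 18
16 16 16 16 16 16 16 16 16 16 16 15 12  7  6 10 15 17 18 17 13 10 10 10 10 10 14 13 14 18 18 18 18 18
16 16 16 16 16 16 16 16 16 16 16 16 15 14 14 15 16 16 16 17 17 13 10 10 10 14 17 17 17 18 18 18 18 18
```

```bash
python3 -c "
from rig import env
print(env.job_done())"
```

```text
the job is handed in; nothing more can be done
None
```

I turned the yellow latch a quarter turn counterclockwise and pushed the lid back until it stood by itself. Then I took the gauge out and stood it upright on the silver stack of blanks. I handed in at about 16 s with the arm clear of everything.

**Last checks:**
- **Gauge:** it stands upright, within about 2–3 mm of the stack's middle, slightly to the right of it.
- **Stack:** it matches its first outline to within about 1 pixel (under 2 mm).
- **Lids and knobs:** the yellow lid stood at about 2.3 rad when I measured it before taking the gauge out, and it still stands open in the last pictures. The red and blue lids look shut, with their wings still parallel to the hinge.
- **Other objects:** none of the others looked moved in the last pictures.

**What went wrong or disagreed:**
- **Push force:** partway through pushing the lid, the wrist force read about 74 N in x and 65 N in z, or about 99 N together. The fingers probably caught on the lid's edge. That is below the 120 N limit, but I only have the reading at the end of that call, so the peak may have been higher.
- **Gauge position:** my first hand-picked triangulation put the gauge about 1 cm from its expected place. I had picked the pixels wrongly, and the pixel values gave the 2–3 mm above.
- **Picture limit:** the final enlarged before/after crop of the stack could not be viewed, so I did that comparison on the pixel numbers instead.

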